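# Press the sprung corners of a mirror mount to their scale marks

## Task

Check the spring return of the mirror mount: with the fingertips press the corner with the round pad down until its pointer stands between the two prongs of its scale rider, hold it there for a second without running past, then let it spring right back; afterwards do the same with the corner that has the square pad. Only press: do not touch the mirror, do not shift the riders, lift nothing, and leave the things standing around where they are. Finish with both corners released and the hand clear.

Things in the scene. Friction and masses are not known exactly. Their poses are not given: they have to be found in the camera images.
- mount: mirror mount lying flat, fixed to the counter: black base 128 mm square, 12 mm thick, with two tongues carrying white scale strips; origin at the centre of its underside, z up, -x side roughly towards the robot. Above it stands a sprung grey metal plate, 122 mm square, 8 mm thick, level at rest. Plate corners: (-x,-y) near right round pad, (+x,+y) far left square pad
- pivot (a point): fixed ball pivot under the plate's (+x,-y) corner (far right), in the plate's mid-plane, 62 mm above the counter. Pivot and pads lie 50 mm in x and y from the mount's centre. The round corner hinges on the line pivot to square pad, the square corner on the line pivot to round pad, so pressing one pad at its middle leaves the other corner still. The (-x,+y) corner has no pad or support
- mirror: round mirror, 56 mm across, in the middle of the plate, its face about 10 mm above the plate's mid-plane; origin at the centre of its back. Not to be touched
- round_pad (a point): centre of the top face of the round domed pad, 26 mm across and 6 mm high, 10 mm above the plate's mid-plane, over one sprung corner of the plate; at rest about 72 mm above the counter
- round_pointer (a point): tip of the round-pad corner's pointer, a 3 mm thick rod that sticks out of the plate edge towards the mount's -x side, 35 mm in front of the pad, the strip to its -y side; its tip is 135 mm from the hinge line and at rest 62 mm above the counter
- round_mark (a point): centre of the window of the round-pad corner's rider: the point level with which the pointer tip must come. The rider is a dark clip on the white strip beside the pointer (26 mm wide, top 74 mm above the counter); its two level prongs cross in front of the pointer's path with a 15 mm high window between them; the pointer passes behind them untouched. z axis up
- round_tilt (a joint): tilt of the round-pad corner, rad: 0 at rest on its stop, grows as it is pressed down, at most 0.36. The pad lies 100 mm from the hinge line, so it sinks about 100 mm x sin(value), and the pointer tip 135 mm x sin(value). Spring: starts to give at about 2.5 N on the pad, 6 to 7 N at 0.2 rad; springs back to 0 when let go
- square_pad (a point): centre of the top face of the square flat pad, 24 mm wide and 6 mm high, 10 mm above the plate's mid-plane, over one sprung corner of the plate; at rest about 72 mm above the counter
- square_pointer (a point): tip of the square-pad corner's pointer, a 3 mm thick rod that sticks out of the plate edge towards the mount's +y side, 35 mm beyond the pad, the strip beyond its tip; its tip is 135 mm from the hinge line and at rest 62 mm above the counter
- square_mark (a point): centre of the window of the square-pad corner's rider: the point level with which the pointer tip must come. The rider is a dark clip on the white strip beside the pointer (26 mm wide, top 74 mm above the counter); its two level prongs cross in front of the pointer's path with a 15 mm high window between them; the pointer passes behind them untouched. z axis up
- square_tilt (a joint): tilt of the square-pad corner, rad: 0 at rest on its stop, grows as it is pressed down, at most 0.36. The pad lies 100 mm from the hinge line, so it sinks about 100 mm x sin(value), and the pointer tip 135 mm x sin(value). Spring: starts to give at about 2.5 N on the pad, 6 to 7 N at 0.2 rad; springs back to 0 when let go
- sample_cup: bystander, loose: sample cup with a teal screw lid, 48 mm across, 66 mm high; origin under its centre
- tin: bystander, loose: small steel tin, 32 mm across, 33 mm high; origin under its centre
- slide_carton: bystander, loose: open red carton of glass slides, 58x82x38 mm; origin under its centre
- tally: bystander, loose: hand tally counter, 45x64x27 mm; origin under its centre

How it is judged (in metres and radians):
On the way, in this order (a step that is already met when the one before it is completed fails the run):
1. the round-pad corner is held down with its pointer in its rider's window, the square-pad corner unpressed (z of round_pointer in the frame of round_mark between -0.006 and 0.006 m and value of joint square_tilt below 0.03 rad), for 0.6 s.
2. the round-pad corner has sprung back (value of joint each of round_tilt, square_tilt below 0.03 rad), for 0.1 s.
3. the square-pad corner is held down with its pointer in its rider's window, the round-pad corner unpressed (z of square_pointer in the frame of square_mark between -0.006 and 0.006 m and value of joint round_tilt below 0.03 rad), for 0.6 s.
At the end, for the whole second after the job is handed in: After both presses (each pointer tip within 6 mm of the height of its window's centre for 0.6 s, round pad first), both corners are back within 0.03 rad of rest, neither rider has shifted 4 mm, and the bystanders stand still within 20 mm of where they were (all of step 2 and distance of each of round_mark, square_mark from where it was at the start of the episode below 0.004 m and distance of each of sample_cup, tin, slide_carton, tally from where it was at the start of the episode below 0.02 m and linear speed of each of sample_cup, tin, slide_carton, tally below 0.02 m/s); the robot touches nothing.
It fails at once if a pointer is driven clear past its window (more than 14 mm below its centre) (z of round_pointer in the frame of round_mark below -0.014 m or z of square_pointer in the frame of square_mark below -0.014 m).
It fails at once if the mirror is touched (contact force between mirror and anything else above 0.3 N).
It fails at once if a rider is shifted 4 mm or more (not (distance of each of round_mark, square_mark from where it was at the start of the episode below 0.004 m)).
It fails at once if a bystander is lifted, pushed 20 mm or tipped (distance of any of sample_cup, tin, slide_carton, tally from where it was at the start of the episode above 0.02 m or angle between any of sample_cup, tin, slide_carton, tally's own z axis and vertical above 0.4 rad).
It also fails if it takes over 51 s, if anything falls off the work surface, if the arm or the gripper's body presses on something with over 40 N, if the wrist force passes 120 N, or if a joint passes its speed limit or range.

## Robot

A 6-joint arm with a two-finger parallel gripper is mounted at the origin on a cart in front of the work surface, level with it; the furniture and walls round the work are solid. World frame = base frame: x ahead of the robot, y to its left, z up, the work surface at z = 0. Lengths are in mm, angles in rad, forces in N, time in s.
With the tool pointing down it reaches from about 300 to 825 mm from the base axis. Payload 5.4 kg.
Tool frame: the origin (TCP) lies at the very end of the fingers, on their centre line; the grasp point (between the pads) lies behind it (arm.tcp_to_grasp is the z of the grasp point in the tool frame, in mm); z points along the fingers, y is the line along which they close (so a half turn about z gives the same grasp; the last joint's range is limited). The gripper opens to 92 mm and grips with 3 to 60 N. Pads are 20 mm wide; open, the fingers measure 128 mm over their backs; the gripper's body (75 mm by 189 mm) begins 69 mm behind the grasp point.
Start: joints at [0.968, 0.158, 1.597, -0, 1.386, -0.21], TCP at [220.105, 531.187, 214.601] pointing down, gripper open.
Joint ranges: [-2.91, 2.91], [-0.94, 2.29], [0.18, 2.7], [-1.29, 4.43], [0.17, 2.64], [-3, 3]. Speed limits (rad/s): [2.57, 2.57, 3.14, 3.14, 3.14, 3.14].

## Interface

Orientations are given as a unit quaternion [w, x, y, z].
In Python, from station import arm gives the robot as it stands.
- The arm moves only by the shell command python3 -m pendant 'ROWS' [OPENING] [FORCE]. ROWS is JSON, a list of rows, each a list of 2 entries, a list of its own where there are three numbers: the shift along the tool's x, y, z each as a share of 12 cm, from -1 to 1, then the turn, a rotation vector about the tool's x, y, z each as a share of pi rad, from -1 to 1. A call has exactly 8 rows; each row is the pose to reach, as a shift and turn from the pose commanded when the call began, along the tool's axes at that moment, turning the shorter way round; what a row does not reach only later rows make up. A row lasts 1/12 s, in which the tool goes at most 41.7 mm and 7.16 degrees, less where a joint would pass 70% of its speed; a pose out of reach is approached as far as the arm can. A call with a number of a shift or a turn outside -1 to 1 is refused whole. A call with a gripper value outside its range is refused whole. OPENING is the gripper's target within -1 to 1 (fully open at 1, half-way at 0, shut at -1), set as the call begins (- or left out, the last holds). The fingers move at their own pace and stop on an object; FORCE is the grip in N (left out, the last holds). Time passes only in rows, so rows that repeat a pose let the fingers close, or fill a call up. It gives the time, the measured TCP pose, the force, the opening and the grip force at its end, in the units of the state.
- arm.observe(): the state, without advancing time (a new reading comes with each control period).
- arm.camera(name): name is "scene" or "top" or "wrist"; returns a dict with "img" (384x512x3 uint8, blue, green, red), "camera_matrix" (3x3 intrinsics, pixels), "cam_to_world" (4x4, takes a point from camera to world coordinates); the wrist camera has in their place "tool_from_camera" (4x4, takes a point from camera to tool coordinates, whose origin is the TCP and whose axes are the flange's). Camera axes: x right, y down, z forward; pixel columns grow to the right and rows downward; lengths in mm; the calibration is good to about 2 mm. The wrist camera is an equidistant fisheye: a pixel r from the principal point sees the ray r / f radians off the axis. A picture is of the moment at which its call begins: read the wrist's pose just before it. There is no depth.
- arm.sign_off(): hands the job in; it is judged then, once.
The state is a dict: "t": time; "joint_positions": joint angles; "joint_velocities": joint speeds; "tau": joint torques, N m; "tool_pos": TCP position; "tcp_rot": TCP orientation; "force": force on the tool from outside, world axes, zero at the start; "torque": the same for the moment, N m; "opening": finger opening in mm; "finger_force": force on a finger pad.
Only numpy, scipy, OpenCV 4.12 (cv2) and the standard library are available. Lean on these libraries where they do the work, as an engineer would, in place of code of your own. Each camera call takes 0.05 s, during which the arm holds its last target. There are 200 camera calls.

## Working session

There is one attempt and no reset: what is moved stays moved. The work goes in short steps, Python scripts to look and compute and a shell command to move; the robot and the scene stay as the last step left them, time stands still between calls to the robot, and variables do not carry over. Pictures are saved under pics/ and viewed, at most 10 in all, crops included, and the job is handed in when it is done.

```bash
mkdir -p pics
python3 - <<'E'
from station import arm
import cv2,numpy as np
for n in("scene","top"):
    c=arm.camera(n); cv2.imwrite(f"pics/{n}0.png",c["img"]); np.savez(f"{n}0.npz",**c)
    print(n,c["camera_matrix"].round(1).tolist(),c["cam_to_world"].round(3).tolist())
s=arm.observe(); print(s, arm.tcp_to_grasp)
a=cv2.imread("pics/scene0.png");b=cv2.imread("pics/top0.png")
E
```

```text
scene [[496.7, 0.0, 257.1], [0.0, 496.7, 192.0], [0.0, 0.0, 1.0]] [[-0.639, -0.35, 0.685, -448.789], [-0.769, 0.288, -0.57, 1032.617], [0.002, -0.891, -0.454, 771.664], [0.0, 0.0, 0.0, 1.0]]
top [[462.6, 0.0, 251.3], [0.0, 462.6, 193.7], [0.0, 0.0, 1.0]] [[0.051, -0.977, 0.209, 336.281], [-0.999, -0.051, 0.005, 172.841], [0.006, -0.209, -0.978, 1258.627], [0.0, 0.0, 0.0, 1.0]]
{'t': 0.1, 'joint_positions': array([ 9.67921677e-01,  1.58996482e-01,  1.59808739e+00,  1.54570105e-05,
        1.38618959e+00, -2.10085485e-01]), 'joint_velocities': array([ 1.19942053e-03, -2.47652436e-04, -2.22779136e-03, -1.26177720e-03,
        1.65614531e-03, -1.57589092e-05]), 'tau': array([ 1.82616868e-04, -3.86500204e+01, -3.22961640e+01,  7.03705125e-02,
        3.39251105e-02, -6.74758007e-05]), 'tool_pos': array([219.77599884, 530.74010788, 213.72097348]), 'tcp_rot': array([-3.39254657e-04,  1.95135827e-01,  9.80775868e-01, -7.68922607e-04]), 'force': array([ 0.27139792,  0.33474196, -1.02700574]), 'torque': array([0.01539495, 0.0603337 , 0.00495844]), 'finger_force': 0.0, 'opening': 91.84966923608287} -18.700000000000003
```

View pics/top0.png

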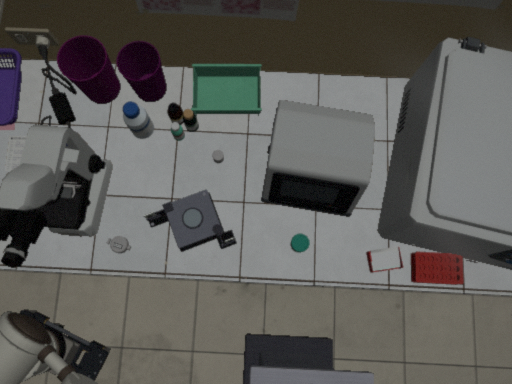

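View pics/scene0.png

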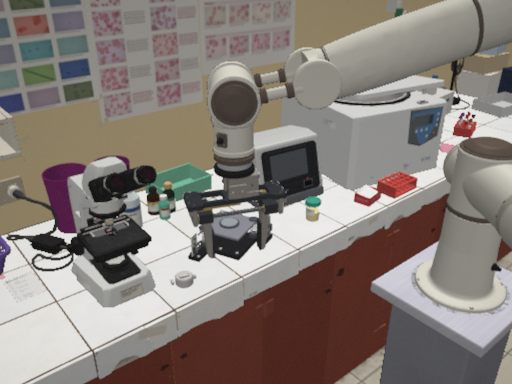

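```bash
cat > h.py <<'E'
import numpy as np,cv2
def ray(c,px,z):
    K=c["camera_matrix"];T=c["cam_to_world"]
    d=T[:3,:3]@np.linalg.solve(K,[px[0],px[1],1.]);o=T[:3,3]
    return o+d*(z-o[2])/d[2]
E
python3 - <<'E'
import cv2,numpy as np
from h import *
c=np.load("top0.npz");s=np.load("scene0.npz")
a=cv2.resize(c["img"][170:260,130:250],None,fx=6,fy=6,interpolation=cv2.INTER_CUBIC)
cv2.imwrite("pics/topz.png",a)
b=cv2.resize(s["img"][165:305,155:325],None,fx=4.2,fy=4.2,interpolation=cv2.INTER_CUBIC)
cv2.imwrite("pics/scz.png",b)
E
```

```text
(no output)
```

View pics/topz.png

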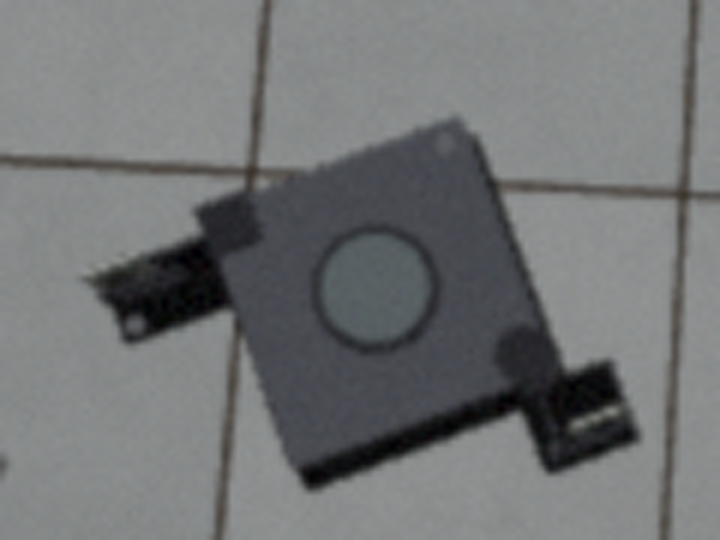

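View pics/scz.png

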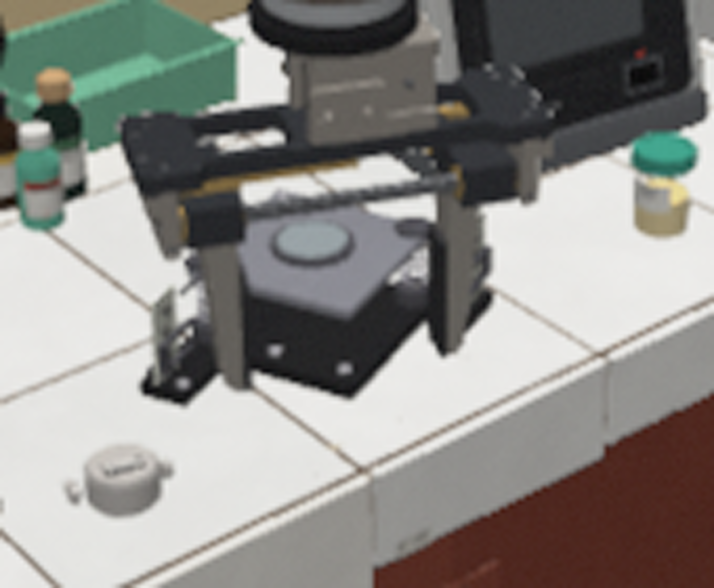

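Run:
```python
from station import arm
from h import *
from scipy.spatial.transform import Rotation as R
c=np.load("top0.npz")
P={k:ray(c,np.array(p)/6+[130-.4,170-.4],z) for k,p,z in [("round",(525,352),72),("square",(230,220),72),("mirror",(376,290),72),("pivotcorner",(462,122),66),("nl",(305,470),66),("tally",((118-130)*6,(244-170)*6),20)]}
for k,v in P.items(): print(k,v.round(1))
d=P["square"]-P["round"]; print(np.linalg.norm(d),"exp 141.4; mid",(P["square"]+P["round"])/2, "yaw deg",np.degrees(np.arctan2(d[1],d[0]))-45)
w=arm.camera("wrist");cv2.imwrite("pics/w0.png",w["img"]);s=arm.observe()
print(w["camera_matrix"].round(1).tolist(),w["tool_from_camera"].round(3).tolist())
print(R.from_quat(s["tcp_rot"],scalar_first=True).as_matrix().round(3))
```

```text
round [493.9 262.4  72. ]
square [544.8 394.1  72. ]
mirror [517.5 328.5  72. ]
pivotcorner [594.9 297.3  66. ]
nl [439.1 353.5  66. ]
tally [445.9 529.   20. ]
141.19503003302435 exp 141.4; mid [519.37727891 328.28057318  72.        ] yaw deg 23.869594844644496
[[297.3, 0.0, 259.0], [0.0, 297.3, 189.9], [0.0, 0.0, 1.0]] [[-0.0, -0.96, -0.281, 80.18], [1.0, -0.0, 0.0, -1.799], [-0.0, -0.281, 0.96, -170.38], [0.0, 0.0, 0.0, 1.0]]
[[-0.924  0.383 -0.001]
 [ 0.383  0.924 -0.001]
 [ 0.    -0.001 -1.   ]]
```

View pics/w0.png

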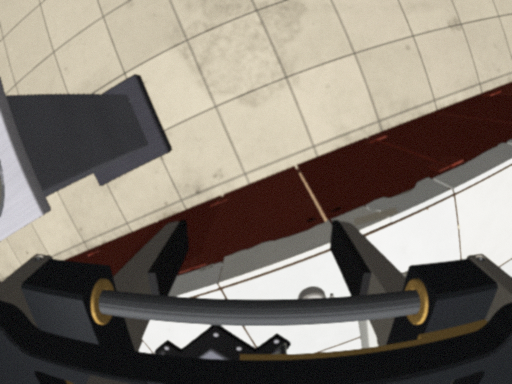

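```bash
cat >> h.py <<'E'
from scipy.spatial.transform import Rotation as R
C=np.array([518.5,328.4,0]);YAW=np.radians(23.9);M=R.from_euler("z",YAW).as_matrix()
def m2w(p): return C+M@np.asarray(p,float)
def tool(tilt,az=0):  # fingers tilted forward along mount +x rotated by az (deg)
    t=np.radians(tilt);F=M@R.from_euler("z",az,degrees=True).as_matrix()
    f=F[:,0];u=F[:,2];x=-f*np.cos(t)-u*np.sin(t);z=f*np.sin(t)-u*np.cos(t)
    return np.column_stack([x,np.cross(z,x),z])
def go(s,p,Rt):
    R0=R.from_quat(s["tcp_rot"],scalar_first=True).as_matrix()
    print("shift",(R0.T@(np.asarray(p)-s["tool_pos"])/120).round(3),"turn",(R.from_matrix(R0.T@Rt).as_rotvec()/np.pi).round(4))
E
python3 -c "
from station import arm
from h import *
p=m2w([-136,-55,131]);print(p);go(arm.observe(),p,tool(30))"
```

```text
[416.44424936 223.01677666 131.        ]
shift [-2.495 -1.741  0.692] turn [-0.0678 -0.1576 -0.2517]
```

```bash
python3 -m pendant '[[[-0.12,-0.09,0],[0,0,0]],[[-0.25,-0.18,0],[0,0,0]],[[-0.4,-0.28,0],[0,0,0]],[[-0.55,-0.38,0],[0,0,0]],[[-0.7,-0.48,0],[0,0,0]],[[-0.85,-0.6,0],[0,0,0]],[[-1,-0.7,0],[0,0,0]],[[-1,-0.7,0],[0,0,0]]]' -1 10
python3 -m pendant '[[[-0.12,-0.09,0],[0,0,0]],[[-0.25,-0.18,0],[0,0,0]],[[-0.4,-0.28,0],[0,0,0]],[[-0.55,-0.38,0],[0,0,0]],[[-0.7,-0.48,0],[0,0,0]],[[-0.85,-0.6,0],[0,0,0]],[[-1,-0.7,0],[0,0,0]],[[-1,-0.7,0],[0,0,0]]]'
python3 -m pendant '[[[-0.05,-0.04,0.1],[-0.009,-0.02,-0.032]],[[-0.11,-0.08,0.2],[-0.017,-0.04,-0.063]],[[-0.17,-0.12,0.3],[-0.026,-0.06,-0.095]],[[-0.23,-0.16,0.4],[-0.034,-0.08,-0.126]],[[-0.29,-0.2,0.5],[-0.043,-0.1,-0.158]],[[-0.35,-0.24,0.6],[-0.051,-0.12,-0.19]],[[-0.42,-0.29,0.65],[-0.06,-0.14,-0.221]],[[-0.495,-0.34,0.69],[-0.068,-0.158,-0.252]]]'
python3 - <<'E'
from station import arm
from h import *
s=arm.observe();go(s,m2w([-136,-55,131]),tool(30));print(s["t"],s["opening"])
E
```

```text
t: 0.82
tool_pos: [300.3, 405.3, 214.3]
tcp_rot: [0.0, 0.197, 0.98, -0.001]
force: [-0.0, 1.0, -0.3]
opening: 40.8
finger_force: 0.0
t: 1.48
tool_pos: [378.9, 282.3, 214.5]
tcp_rot: [0.0, 0.197, 0.98, -0.0]
force: [-0.3, -0.3, -0.0]
opening: 0.9
finger_force: 0.0
t: 2.15
tool_pos: [412.8, 227.9, 131.7]
tcp_rot: [0.244, -0.186, 0.95, 0.054]
force: [0.5, -0.3, -0.2]
opening: 0.4
finger_force: 0.0
shift [-0.008 -0.049  0.01 ] turn [-0.0009 -0.0061 -0.0094]
2.15 0.4446361985223182
```

```bash
cat >> h.py <<'E'
def wrist(arm,name,tgt):
    s=arm.observe();w=arm.camera("wrist");cv2.imwrite(f"pics/{name}.png",w["img"])
    R0=R.from_quat(s["tcp_rot"],scalar_first=True).as_matrix();T=w["tool_from_camera"]
    np.savez(name+".npz",img=w["img"],K=w["camera_matrix"],Rc=R0@T[:3,:3],o=s["tool_pos"]+R0@T[:3,3])
    uv=wproj(np.load(name+".npz"),tgt);print("target px",uv.round(0))
    x,y=(np.clip(uv.astype(int)-[70,52],0,[372,280]))
    cr=cv2.resize(w["img"][y:y+104,x:x+140],None,fx=5.5,fy=5.5,interpolation=cv2.INTER_CUBIC)
    cr=cv2.rotate(cr,cv2.ROTATE_180);cv2.imwrite(f"pics/{name}z.png",cr);print("crop origin",x,y)
def wproj(d,p):
    v=d["Rc"].T@(np.asarray(p)-d["o"]);th=np.arctan2(np.hypot(v[0],v[1]),v[2]);n=v[:2]/np.hypot(v[0],v[1])
    return n*th*d["K"][0,0]+d["K"][:2,2]
def wray(d,px):
    q=(np.asarray(px,float)-d["K"][:2,2])/d["K"][0,0];th=np.hypot(*q)
    return d["Rc"]@np.r_[q/th*np.sin(th),np.cos(th)]
def wmount(d,px,axis,val): # intersect with mount-frame plane coord[axis]=val, result in mount frame
    o=M.T@(d["o"]-C);v=M.T@wray(d,px);return o+v*(val-o[axis])/v[axis]
E
python3 -c "
from station import arm
from h import *
wrist(arm,'wA',m2w([-88,-50,45]))"
```

```text
target px [259. 193.]
crop origin 189 140
```

View pics/wAz.png

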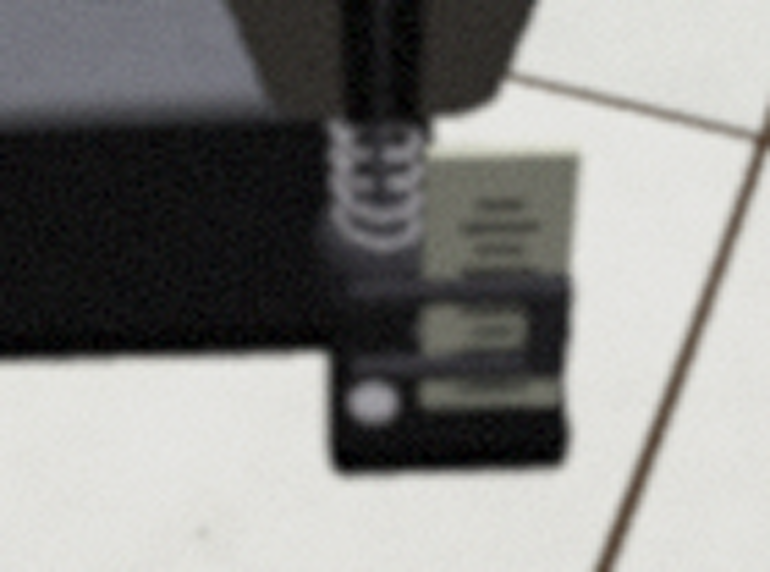

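Run:
```python
from h import *
d=np.load("wA.npz")
px=lambda X,Y:(189+(770-X)/5.5-.5,140+(572-Y)/5.5-.5)
for k,X,Y in [("stripTop",500,152),("upTop",470,277),("upBot",470,302),("winC",470,325),("loTop",470,352),("loBot",470,376),("stripBot",490,410),("riderTop",555,275),("riderBot",550,378)]:
    print(k,"x=-85:",wmount(d,px(X,Y),0,-85).round(1),"x=-92",wmount(d,px(X,Y),0,-92).round(1))
print("tongue front bottom z=0",wmount(d,px(450,470),2,0).round(1),"front top z12",wmount(d,px(450,470),2,12))
print("stripTop at 74",wmount(d,px(500,152),2,74).round(1),"stripBot at 12",wmount(d,px(490,410),2,12).round(1))
```

```text
stripTop x=-85: [-85.  -69.9  70.3] x=-92 [-92.  -69.1  76.2]
upTop x=-85: [-85.  -65.6  41.8] x=-92 [-92.  -65.   48.6]
upBot x=-85: [-85.  -65.8  35.6] x=-92 [-92.  -65.2  42.6]
winC x=-85: [-85.  -66.   29.7] x=-92 [-92.  -65.3  36.9]
loTop x=-85: [-85.  -66.1  22.5] x=-92 [-92.  -65.5  30. ]
loBot x=-85: [-85.  -66.3  15.9] x=-92 [-92.  -65.7  23.6]
stripBot x=-85: [-85.  -70.4   6.1] x=-92 [-92.  -69.6  14.1]
riderTop x=-85: [-85.  -80.7  41.7] x=-92 [-92.  -79.6  48.6]
riderBot x=-85: [-85.  -81.5  14.7] x=-92 [-92.  -80.3  22.4]
tongue front bottom z=0 [-94.6 -62.3   0. ] front top z12 [-104.29320662  -61.55332713   12.        ]
stripTop at 74 [-89.4 -69.4  74. ] stripBot at 12 [-90.2 -69.8  12. ]
```

Run:
```python
from station import arm
from h import *
s=arm.observe();go(s,m2w([-41,-50,131]),tool(30));go(s,m2w([-41,-50,88]),tool(30))
print(M.T@(s["tool_pos"]-C))
```

```text
shift [-0.715  0.019  0.385] turn [-0.0009 -0.0065 -0.0078]
shift [-0.542  0.016  0.699] turn [-0.0009 -0.0065 -0.0078]
[-138.42165597  -50.12120316  130.12546778]
```

```bash
python3 -m pendant '[[[-0.15,0,0.08],[0,-0.002,-0.002]],[[-0.3,0.01,0.16],[0,-0.004,-0.004]],[[-0.45,0.01,0.24],[0,-0.006,-0.007]],[[-0.6,0.02,0.32],[0,-0.006,-0.008]],[[-0.71,0.02,0.38],[0,-0.006,-0.008]],[[-0.66,0.02,0.49],[0,-0.006,-0.008]],[[-0.6,0.02,0.6],[0,-0.006,-0.008]],[[-0.55,0.02,0.69],[0,-0.006,-0.008]]]'
python3 - <<'E'
from station import arm
from h import *
s=arm.observe();print(M.T@(s["tool_pos"]-C),(R.from_quat(s["tcp_rot"],scalar_first=True).inv()*R.from_matrix(tool(30))).as_rotvec())
wrist(arm,'wB',m2w([-75,-55,50]))
E
```

```text
t: 2.87
tool_pos: [503.8, 268.1, 91.9]
tcp_rot: [0.252, -0.194, 0.947, 0.053]
force: [-0.0, 0.5, -0.2]
opening: 0.2
finger_force: 0.0
[-37.8524194  -49.22824438  91.92633112] [-0.00426947 -0.00230277 -0.0115457 ]
target px [250. 149.]
crop origin 180 96
```

View pics/wBz.png

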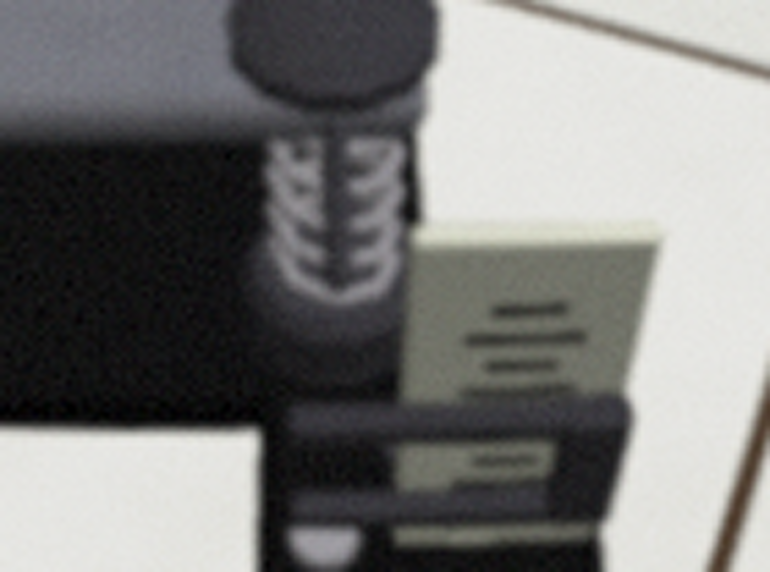

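Run:
```python
from h import *
d=np.load("wB.npz")
px=lambda X,Y:(180+(770-X)/5.5-.5,96+(572-Y)/5.5-.5)
print("padc",wmount(d,px(335,40),2,72).round(1),"pad near edge z70",wmount(d,px(335,108),2,67).round(1))
print("tip if z62",wmount(d,px(333,292),2,62).round(1))
print("stripTop@74",wmount(d,px(540,245),2,74).round(1),"stripBot@12",wmount(d,px(500,545),2,12).round(1))
for k,Y in [("upTop",402),("upBot",440),("loTopback",486),("loBot",522)]:
    print(k,[wmount(d,px(450,Y),0,x)[2].round(1) for x in(-90,-92,-94)])
inv=lambda p:(770-(wproj(d,m2w(p))[0]+.5-180)*5.5,572-(wproj(d,m2w(p))[1]+.5-96)*5.5)
print("tip px",inv([-85,-50,62]),"at mark",inv([-83,-50,35.5]))
```

```text
padc [-57.7 -50.   72. ] pad near edge z70 [-63.7 -49.9  67. ]
tip if z62 [-86.2 -49.4  62. ]
stripTop@74 [-90.  -70.1  74. ] stripBot@12 [-89.9 -70.9  12. ]
upTop [np.float64(46.2), np.float64(49.2), np.float64(52.2)]
upBot [np.float64(38.2), np.float64(41.3), np.float64(44.5)]
loTopback [np.float64(27.7), np.float64(31.0), np.float64(34.4)]
loBot [np.float64(18.7), np.float64(22.2), np.float64(25.8)]
tip px (np.float64(338.577897249123), np.float64(283.18298582880436)) at mark (np.float64(338.40373916736826), np.float64(405.33230588781623))
```

Run:
```python
from station import arm
from h import *
s=arm.observe();print(M.T@(s["tool_pos"]-C));go(s,m2w([-41.3,-50,64]),tool(30))
```

```text
[-40.05435793 -48.9466994   88.85454242]
shift [ 0.111 -0.009  0.175] turn [-0.0011 -0.0023 -0.0038]
```

```bash
python3 -m pendant '[[[0.02,-0.005,0.03],[0,0,0]],[[0.04,-0.005,0.06],[0,0,0]],[[0.06,-0.005,0.09],[0,0,0]],[[0.075,-0.005,0.12],[0,0,0]],[[0.09,-0.005,0.15],[0,0,0]],[[0.105,-0.005,0.17],[0,0,0]],[[0.105,-0.005,0.17],[0,0,0]],[[0.105,-0.005,0.17],[0,0,0]]]'
python3 - <<'E'
from station import arm
from h import *
s=arm.observe();print(M.T@(s["tool_pos"]-C),s["force"])
wrist(arm,'wC',m2w([-75,-55,45]))
d=np.load("wC.npz")
for z in(35.4,41,46,50,55): print(z,wproj(d,m2w([-85,-50,z])).round(1))
E
```

```text
t: 3.58
tool_pos: [504.3, 265.7, 69.3]
tcp_rot: [0.254, -0.195, 0.946, 0.052]
force: [-0.5, -0.7, 4.5]
opening: 0.5
finger_force: 1.9
[-38.4172195  -51.55678231  69.32899834] [-0.48933458 -0.66174253  4.48711749]
target px [254. 168.]
crop origin 183 115
35.4 [262.1 144.6]
41 [262.1 150.4]
46 [262.2 155.9]
50 [262.3 160.4]
55 [262.3 166.4]
```

View pics/wCz.png

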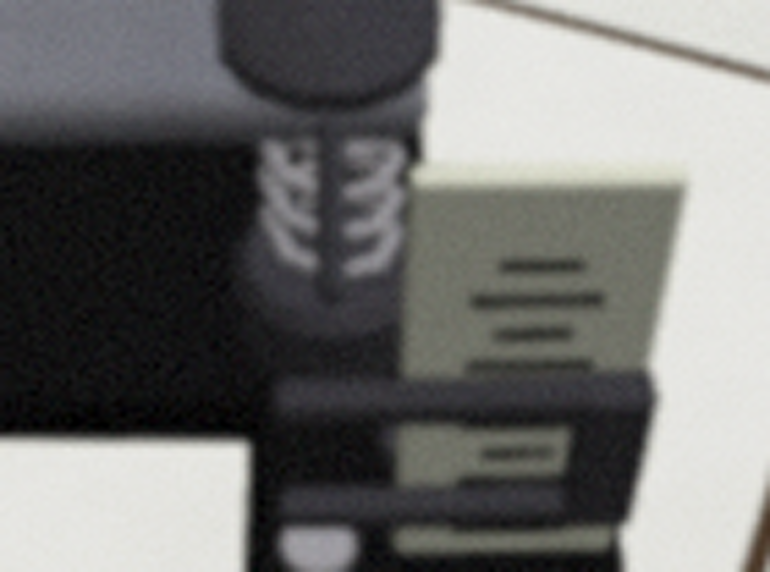

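```bash
python3 -m pendant '[[[0.006,0,0.01],[0,0,0]],[[0.012,0,0.02],[0,0,0]],[[0.018,0,0.03],[0,0,0]],[[0.023,0,0.04],[0,0,0]],[[0.023,0,0.04],[0,0,0]],[[0.023,0,0.04],[0,0,0]],[[0.023,0,0.04],[0,0,0]],[[0.023,0,0.04],[0,0,0]]]'
python3 - <<'E'
from station import arm
from h import *
s=arm.observe();print(M.T@(s["tool_pos"]-C),s["force"])
wrist(arm,'wD',m2w([-75,-55,40]))
d=np.load("wD.npz")
for z in(30,35.4,41,46,50): print(z,wproj(d,m2w([-84,-50,z])).round(1))
E
```

```text
t: 4.3
tool_pos: [504.0, 265.6, 63.5]
tcp_rot: [0.253, -0.195, 0.946, 0.052]
force: [0.4, 0.4, 4.8]
opening: 0.6
finger_force: 2.4
[-38.65329993 -51.51686236  63.490974  ] [0.3778309  0.42580012 4.77490567]
target px [254. 169.]
crop origin 183 116
30 [262.  146.7]
35.4 [262.1 152.3]
41 [262.2 158.5]
46 [262.3 164.2]
50 [262.3 169. ]
```

View pics/wDz.png

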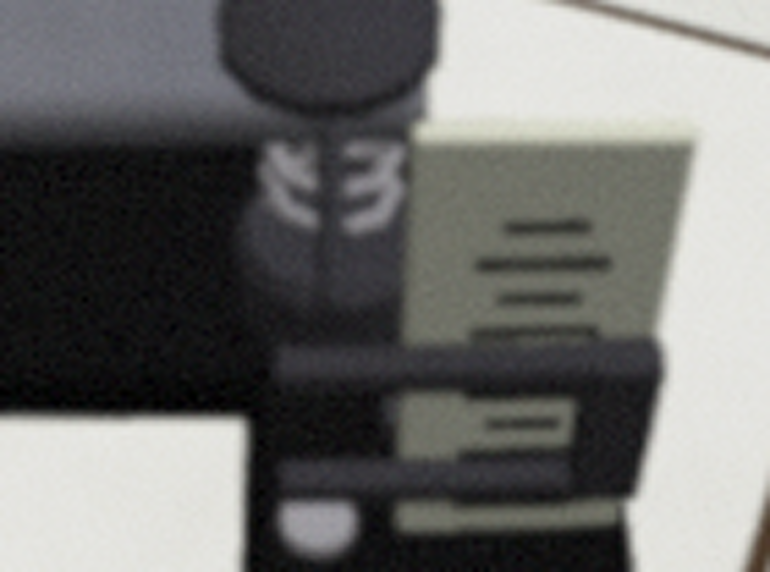

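```bash
python3 -m pendant '[[[0.006,0,0.01],[0,0,0]],[[0.012,0,0.02],[0,0,0]],[[0.018,0,0.031],[0,0,0]],[[0.024,0,0.041],[0,0,0]],[[0.027,0,0.047],[0,0,0]],[[0.027,0,0.047],[0,0,0]],[[0.027,0,0.047],[0,0,0]],[[0.027,0,0.047],[0,0,0]]]'
python3 -m pendant '[[[0,0,0],[0,0,0]],[[0,0,0],[0,0,0]],[[0,0,0],[0,0,0]],[[0,0,0],[0,0,0]],[[0,0,0],[0,0,0]],[[0,0,0],[0,0,0]],[[0,0,0],[0,0,0]],[[0,0,0],[0,0,0]]]'
python3 - <<'E'
from station import arm
from h import *
s=arm.observe();print(M.T@(s["tool_pos"]-C),s["force"])
wrist(arm,'wE',m2w([-75,-55,40]))
d=np.load("wE.npz")
g=cv2.GaussianBlur(cv2.cvtColor(d["img"],cv2.COLOR_BGR2GRAY).astype(np.float32),(0,0),.7)
for z in range(28,62,3):
    u,v=wproj(d,m2w([-84,-50,z]));v=int(round(v));u=int(round(u)); print(z,v,g[v,u-8:u+9].round().astype(int))
E
```

```text
t: 5.02
tool_pos: [504.4, 265.7, 57.4]
tcp_rot: [0.254, -0.195, 0.946, 0.052]
force: [1.4, 1.4, 6.1]
opening: 0.4
finger_force: 3.0
t: 5.68
tool_pos: [504.4, 265.7, 57.4]
tcp_rot: [0.254, -0.195, 0.946, 0.052]
force: [0.5, 0.9, 5.8]
opening: 0.8
finger_force: 3.0
[-38.26960993 -51.58217681  57.38432494] [0.52598423 0.91832177 5.76338149]
target px [254. 176.]
crop origin 183 123
28 150 [25 17 16 16 17 15 18 17 16 14 16 17 17 18 16 17 20]
31 154 [22 20 20 19 18 20 20 18 19 20 20 19 21 22 22 24 22]
34 157 [34 34 33 34 36 35 36 36 36 36 35 36 37 37 36 36 37]
37 160 [54 55 55 55 53 53 53 54 53 54 55 55 56 55 54 55 56]
40 164 [40 40 39 39 39 42 45 49 49 46 41 38 36 36 36 36 36]
43 167 [33 33 32 30 31 35 44 51 52 48 39 31 27 27 26 27 27]
46 171 [50 51 51 51 53 54 54 55 52 48 43 43 45 45 44 41 41]
49 175 [58 58 57 56 55 57 56 53 49 47 49 53 55 57 57 54 50]
52 179 [57 56 56 56 54 55 56 55 51 45 47 52 54 57 58 58 57]
55 183 [57 59 60 57 54 54 55 53 49 46 48 53 57 59 59 59 60]
58 187 [122 125 126 124 114  95  72  57  51  61  83 100 104 100  95  96 105]
61 191 [ 84  74  74  77  77  72  63  56  51  48  55  63  71  80  94 113 125]
```

```bash
python3 -m pendant '[[[0.005,0,0.009],[0,0,0]],[[0.005,0,0.009],[0,0,0]],[[0.005,0,0.009],[0,0,0]],[[0.005,0,0.009],[0,0,0]],[[0.005,0,0.009],[0,0,0]],[[0.005,0,0.009],[0,0,0]],[[0.005,0,0.009],[0,0,0]],[[0.005,0,0.009],[0,0,0]]]'
python3 -m pendant '[[[0,0,0],[0,0,0]],[[0,0,0],[0,0,0]],[[0,0,0],[0,0,0]],[[-0.02,0,-0.03],[0,0,0]],[[-0.05,0,-0.09],[0,0,0]],[[-0.1,0,-0.17],[0,0,0]],[[-0.15,0,-0.26],[0,0,0]],[[-0.2,0,-0.35],[0,0,0]]]'
python3 - <<'E'
from station import arm
from h import *
arm.camera("wrist");s=arm.observe();print(M.T@(s["tool_pos"]-C),s["force"])
go(s,m2w([59,50,115]),tool(30));go(s,m2w([59,50,90]),tool(30))
E
```

```text
t: 6.4
tool_pos: [504.5, 265.7, 56.2]
tcp_rot: [0.254, -0.195, 0.946, 0.052]
force: [1.0, 1.7, 7.1]
opening: 0.4
finger_force: 3.1
t: 7.07
tool_pos: [501.3, 265.0, 102.3]
tcp_rot: [0.25, -0.195, 0.947, 0.052]
force: [0.3, 0.3, 0.3]
opening: 0.4
finger_force: 0.0
[-39.40150091 -51.32424312 105.44214689] [1.77419265 0.61350278 0.92881863]
shift [-0.743  0.853  0.335] turn [-0.0018 -0.0004 -0.0028]
shift [-0.639  0.853  0.516] turn [-0.0018 -0.0004 -0.0028]
```

```bash
python3 -m pendant '[[[-0.06,0.02,-0.07],[0,0,0]],[[-0.16,0.14,0],[0,0,0]],[[-0.28,0.28,0.07],[0,0,0]],[[-0.4,0.42,0.14],[0,0,0]],[[-0.52,0.57,0.21],[0,0,0]],[[-0.64,0.72,0.28],[0,0,0]],[[-0.74,0.85,0.335],[0,0,0]],[[-0.74,0.85,0.335],[0,0,0]]]'
python3 - <<'E'
from station import arm
from h import *
arm.camera("wrist");s=arm.observe();print(M.T@(s["tool_pos"]-C),s["force"])
go(s,m2w([59,50,90]),tool(30))
wrist(arm,'wF',m2w([50,80,50]))
d=np.load("wF.npz")
for p in([50,50,72],[50,85,62],[50,85,35]):print(p,wproj(d,m2w(p)))
E
```

```text
t: 7.78
tool_pos: [551.7, 399.6, 111.8]
tcp_rot: [0.252, -0.196, 0.946, 0.052]
force: [-0.5, 0.4, 0.4]
opening: 0.4
finger_force: 0.0
[ 58.07890127  50.59374759 111.38685258] [ 0.15442689 -0.02065079  0.38388889]
shift [ 0.082 -0.005  0.159] turn [-0.0016 -0.0014 -0.0023]
target px [299. 163.]
crop origin 228 111
[50, 50, 72] [259.21677258 183.66770096]
[50, 85, 62] [307.07949769 173.76288585]
[50, 85, 35] [303.07217173 150.72642345]
```

View pics/wFz.png

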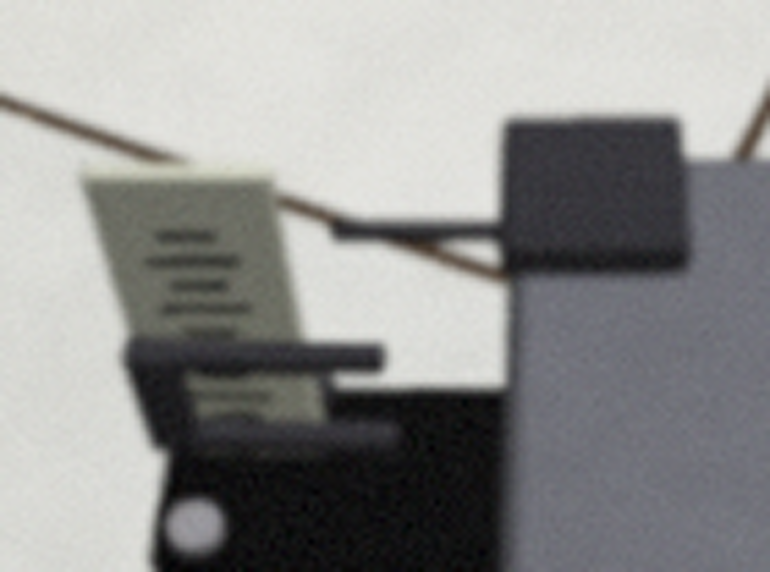

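Run:
```python
from h import *
d=np.load("wF.npz")
px=lambda X,Y:(228+(770-X)/5.5-.5,111+(572-Y)/5.5-.5)
print("padc",wmount(d,px(595,190),2,72).round(1),"tip",wmount(d,px(336,230),2,62).round(1))
st=wmount(d,px(190,185),2,74);print("stripTop@74",st.round(1),"bot@12",wmount(d,px(260,457),2,12))
print("prong tip x at upper",wmount(d,px(375,357),2,45))
for k,Y in [("upTop",341),("upBot",371),("loTopback",422),("loBot",449)]:
    print(k,[wmount(d,px(300,Y),0,x)[2].round(1) for x in np.r_[0,-2,-3,-4]+st[0]])
```

```text
padc [46.4 50.1 72. ] tip [48.9 84.4 62. ]
stripTop@74 [ 45.6 101.6  74. ] bot@12 [ 46.89078781 102.29782885  12.        ]
prong tip x at upper [40.96655213 80.21774307 45.        ]
upTop [np.float64(42.7), np.float64(45.1), np.float64(46.4), np.float64(47.6)]
upBot [np.float64(35.8), np.float64(38.4), np.float64(39.6), np.float64(40.9)]
loTopback [np.float64(23.3), np.float64(26.0), np.float64(27.4), np.float64(28.8)]
loBot [np.float64(16.2), np.float64(19.1), np.float64(20.5), np.float64(21.9)]
```

```bash
python3 -m pendant '[[[0.03,-0.005,0.06],[0,0,0]],[[0.06,-0.005,0.12],[0,0,0]],[[0.09,-0.005,0.16],[0,0,0]],[[0.12,-0.005,0.2],[0,0,0]],[[0.14,-0.005,0.25],[0,0,0]],[[0.16,-0.005,0.28],[0,0,0]],[[0.18,-0.005,0.31],[0,0,0]],[[0.18,-0.005,0.31],[0,0,0]]]'
cat >> h.py <<'E'
def rod(arm,name):
    arm.camera("wrist");s=arm.observe();print((M.T@(s["tool_pos"]-C)).round(1),s["force"].round(1))
    wrist(arm,name,m2w([50,80,45]));d=np.load(name+".npz")
    g=cv2.GaussianBlur(cv2.cvtColor(d["img"],cv2.COLOR_BGR2GRAY).astype(np.float32),(0,0),.6)
    for z in range(20,66,2):
        r=[]
        for y in (68,70,72,74,76,78,80,82,84,86,88):
            u,v=wproj(d,m2w([49,y,z]));r.append(int(cv2.getRectSubPix(g,(1,1),(float(u),float(v)))[0,0]))
        print(z,r)
E
python3 -c "
from station import arm
from h import *
rod(arm,'wG')"
```

```text
t: 8.55
tool_pos: [552.4, 397.0, 69.8]
tcp_rot: [0.253, -0.195, 0.946, 0.052]
force: [-0.5, -0.5, 3.9]
opening: 0.6
finger_force: 1.9
[59.1 49.  70.4] [-1.1 -0.4  3.4]
target px [306. 197.]
crop origin 236 144
20 [17, 15, 18, 15, 16, 18, 26, 37, 37, 39, 38]
22 [29, 29, 28, 27, 28, 30, 33, 32, 33, 31, 28]
24 [118, 118, 114, 113, 113, 123, 124, 123, 121, 119, 95]
26 [211, 210, 210, 210, 211, 212, 213, 212, 211, 210, 160]
28 [222, 223, 225, 224, 224, 225, 225, 226, 226, 225, 188]
30 [224, 224, 225, 225, 226, 225, 226, 225, 225, 224, 217]
32 [226, 225, 226, 227, 226, 226, 224, 188, 178, 179, 180]
34 [225, 225, 227, 226, 226, 227, 199, 77, 61, 63, 62]
36 [226, 225, 225, 226, 227, 226, 172, 54, 45, 47, 47]
38 [225, 225, 226, 225, 226, 227, 178, 89, 84, 85, 85]
40 [224, 224, 225, 226, 226, 226, 212, 190, 190, 189, 191]
42 [213, 222, 223, 224, 226, 225, 226, 225, 225, 224, 225]
44 [136, 181, 207, 222, 226, 226, 225, 226, 226, 226, 225]
46 [129, 106, 125, 172, 209, 224, 225, 225, 226, 226, 225]
48 [215, 190, 150, 111, 122, 164, 198, 220, 225, 225, 225]
50 [228, 229, 222, 200, 161, 125, 112, 142, 190, 212, 223]
52 [216, 214, 212, 208, 190, 161, 105, 62, 82, 126, 171]
54 [97, 89, 86, 84, 72, 63, 55, 45, 58, 129, 110]
56 [96, 100, 104, 114, 116, 129, 143, 149, 172, 219, 201]
58 [217, 219, 219, 220, 220, 223, 227, 227, 227, 227, 226]
60 [228, 228, 229, 230, 229, 230, 229, 228, 227, 227, 227]
62 [229, 228, 229, 230, 229, 229, 228, 228, 227, 227, 227]
64 [229, 229, 229, 229, 229, 228, 227, 226, 227, 227, 227]
```

```bash
python3 -m pendant '[[[0.008,0,0.014],[0,0,0]],[[0.016,0,0.028],[0,0,0]],[[0.024,0,0.042],[0,0,0]],[[0.032,0,0.056],[0,0,0]],[[0.042,0,0.072],[0,0,0]],[[0.042,0,0.072],[0,0,0]],[[0.042,0,0.072],[0,0,0]],[[0.042,0,0.072],[0,0,0]]]'
python3 -c "
from station import arm
from h import *
rod(arm,'wH')"
```

```text
t: 9.32
tool_pos: [552.9, 397.1, 60.7]
tcp_rot: [0.254, -0.195, 0.946, 0.052]
force: [-2.1, -1.2, 5.7]
opening: 0.5
finger_force: 2.8
[59.3 48.9 60.8] [-1.4 -0.8  5.6]
target px [308. 208.]
crop origin 238 155
20 [17, 17, 17, 19, 19, 18, 30, 43, 42, 42, 42]
22 [46, 46, 42, 51, 56, 55, 54, 56, 55, 53, 49]
24 [161, 159, 158, 168, 173, 173, 171, 169, 169, 166, 135]
26 [223, 222, 223, 224, 225, 225, 224, 224, 225, 225, 172]
28 [227, 227, 227, 227, 228, 228, 228, 228, 228, 228, 197]
30 [228, 228, 229, 228, 229, 229, 229, 229, 229, 228, 224]
32 [228, 227, 229, 229, 228, 228, 229, 214, 213, 213, 214]
34 [228, 228, 229, 229, 228, 229, 210, 101, 88, 90, 91]
36 [228, 228, 228, 229, 229, 229, 179, 49, 42, 42, 45]
38 [228, 227, 227, 228, 229, 227, 170, 56, 70, 75, 75]
40 [210, 212, 208, 192, 174, 162, 101, 48, 142, 182, 181]
42 [96, 97, 85, 69, 58, 61, 66, 82, 197, 228, 227]
44 [72, 86, 72, 58, 81, 146, 185, 206, 228, 229, 229]
46 [197, 208, 185, 136, 103, 123, 170, 211, 225, 227, 228]
48 [231, 232, 230, 223, 201, 162, 119, 119, 153, 197, 221]
50 [232, 231, 230, 230, 231, 229, 215, 185, 138, 113, 133]
52 [231, 230, 230, 230, 231, 231, 231, 231, 224, 203, 156]
54 [231, 230, 231, 231, 232, 232, 232, 232, 231, 230, 226]
56 [231, 230, 230, 231, 232, 232, 232, 231, 230, 230, 228]
58 [231, 230, 232, 232, 233, 231, 231, 230, 230, 230, 230]
60 [231, 231, 231, 231, 231, 230, 229, 229, 229, 230, 230]
62 [232, 231, 231, 231, 230, 230, 230, 230, 230, 230, 230]
64 [231, 231, 232, 230, 230, 229, 229, 230, 230, 231, 230]
```

```bash
python3 -m pendant '[[[0.006,0,0.01],[0,0,0]],[[0.012,0,0.02],[0,0,0]],[[0.018,0,0.031],[0,0,0]],[[0.024,0,0.041],[0,0,0]],[[0.026,0,0.046],[0,0,0]],[[0.026,0,0.046],[0,0,0]],[[0.026,0,0.046],[0,0,0]],[[0.026,0,0.046],[0,0,0]]]'
python3 -c "
from station import arm
from h import *
rod(arm,'wI')"
```

```text
t: 10.08
tool_pos: [553.4, 397.0, 54.8]
tcp_rot: [0.254, -0.195, 0.946, 0.052]
force: [-1.4, -3.3, 7.5]
opening: 0.6
finger_force: 3.3
[59.7 48.6 54.8] [-2.  -3.2  7.2]
target px [310. 214.]
crop origin 239 162
20 [19, 19, 19, 18, 18, 19, 29, 45, 45, 44, 44]
22 [76, 73, 71, 71, 70, 68, 67, 69, 77, 80, 69]
24 [200, 198, 198, 199, 197, 197, 196, 194, 200, 200, 165]
26 [229, 230, 229, 229, 230, 230, 230, 231, 230, 231, 184]
28 [230, 229, 231, 230, 231, 231, 232, 232, 231, 231, 200]
30 [230, 230, 231, 231, 231, 230, 225, 226, 231, 231, 229]
32 [229, 225, 215, 203, 177, 151, 122, 160, 219, 221, 220]
34 [162, 134, 97, 78, 67, 67, 68, 70, 108, 110, 104]
36 [58, 66, 87, 122, 155, 182, 155, 45, 43, 44, 43]
38 [153, 191, 205, 224, 230, 232, 175, 68, 64, 67, 70]
40 [149, 194, 220, 230, 231, 231, 213, 172, 170, 176, 184]
42 [139, 111, 132, 179, 217, 229, 231, 230, 230, 230, 230]
44 [225, 205, 167, 124, 124, 155, 200, 223, 230, 231, 231]
46 [233, 234, 232, 220, 192, 143, 117, 130, 175, 210, 227]
48 [233, 233, 234, 233, 234, 229, 214, 168, 121, 109, 151]
50 [233, 232, 233, 234, 234, 234, 235, 233, 223, 191, 148]
52 [233, 232, 233, 233, 234, 234, 234, 234, 233, 232, 229]
54 [233, 233, 233, 234, 234, 234, 234, 233, 233, 232, 232]
56 [234, 233, 233, 233, 234, 234, 233, 233, 232, 232, 233]
58 [234, 233, 234, 234, 234, 234, 233, 232, 232, 232, 233]
60 [234, 234, 234, 234, 233, 232, 232, 232, 233, 233, 232]
62 [233, 234, 234, 233, 232, 231, 231, 232, 233, 233, 232]
64 [232, 233, 233, 232, 232, 231, 231, 232, 232, 233, 233]
```

```bash
python3 -m pendant '[[[0.002,0,0.003],[0,0,0]],[[0.003,0,0.005],[0,0,0]],[[0.003,0,0.005],[0,0,0]],[[0.003,0,0.005],[0,0,0]],[[0.003,0,0.005],[0,0,0]],[[0.003,0,0.005],[0,0,0]],[[0.003,0,0.005],[0,0,0]],[[0.003,0,0.005],[0,0,0]]]'
python3 -m pendant '[[[0,0,0],[0,0,0]],[[0,0,0],[0,0,0]],[[0,0,0],[0,0,0]],[[0,0,0],[0,0,0]],[[0,0,0],[0,0,0]],[[0,0,0],[0,0,0]],[[0,0,0],[0,0,0]],[[0,0,0],[0,0,0]]]'
python3 -c "
from station import arm
from h import *
rod(arm,'wJ')" | sed -n '1,14p'
```

```text
t: 10.85
tool_pos: [553.4, 396.9, 54.1]
tcp_rot: [0.254, -0.195, 0.946, 0.052]
force: [-1.8, -3.3, 7.7]
opening: 0.3
finger_force: 3.4
t: 11.52
tool_pos: [553.4, 397.0, 54.2]
tcp_rot: [0.254, -0.195, 0.946, 0.052]
force: [-1.1, -3.9, 7.9]
opening: 0.6
finger_force: 3.4
[59.7 48.6 54.2] [-1.5 -3.   6.8]
target px [310. 215.]
crop origin 239 163
20 [19, 18, 16, 19, 15, 19, 31, 47, 50, 48, 47]
22 [63, 63, 72, 76, 77, 75, 75, 76, 76, 74, 65]
24 [192, 191, 200, 204, 203, 202, 201, 201, 200, 198, 165]
26 [229, 229, 229, 231, 230, 230, 231, 231, 231, 230, 177]
28 [230, 230, 231, 231, 231, 231, 231, 231, 232, 232, 201]
30 [231, 231, 231, 228, 223, 213, 194, 212, 232, 232, 230]
32 [221, 211, 185, 153, 116, 93, 71, 149, 221, 222, 220]
34 [105, 85, 68, 63, 74, 98, 112, 77, 111, 110, 100]
36 [84, 113, 145, 169, 200, 216, 179, 46, 43, 42, 41]
38 [198, 219, 226, 229, 231, 232, 181, 68, 65, 66, 68]
40 [151, 190, 218, 228, 232, 232, 218, 174, 173, 184, 191]
```

```bash
python3 -m pendant '[[[-0.02,0,-0.03],[0,0,0]],[[-0.05,0,-0.09],[0,0,0]],[[-0.1,0,-0.17],[0,0,0]],[[-0.15,0,-0.26],[0,0,0]],[[-0.22,0,-0.38],[0,0,0]],[[-0.3,0,-0.52],[0,0,0]],[[-0.38,0,-0.66],[0,0,0]],[[-0.46,0,-0.8],[0,0,0]]]'
python3 -m pendant '[[[0,0,0],[0,0,0]],[[0,0,0],[0,0,0]],[[0,0,0],[0,0,0]],[[0,0,0],[0,0,0]],[[0,0,0],[0,0,0]],[[0,0,0],[0,0,0]],[[0,0,0],[0,0,0]],[[0,0,0],[0,0,0]]]'
python3 - <<'E'
from station import arm
import numpy as np,cv2
c=arm.camera("top");a=np.load("top0.npz")["img"]
d=cv2.absdiff(a,c["img"]).max(2)
for n,x,y in[("cup",300,243),("tin",218,156),("tally",118,244),("carton",437,268)]: print(n,d[y-12:y+13,x-12:x+13].mean())
print(arm.sign_off())
E
```

```text
t: 12.28
tool_pos: [551.4, 396.6, 164.5]
tcp_rot: [0.252, -0.195, 0.946, 0.052]
force: [-0.2, -0.3, 0.1]
opening: 0.7
finger_force: 0.0
t: 12.95
tool_pos: [552.1, 396.8, 163.3]
tcp_rot: [0.253, -0.195, 0.946, 0.052]
force: [-0.6, -0.1, 1.0]
opening: 0.8
finger_force: 0.0
cup 4.1888
tin 4.432
tally 19.9328
carton 4.1296
the job is handed in; nothing more can be done
None
```

I pressed the round corner and then the square corner into their windows, held each for over a second and released them, then handed the job in with the hand clear at 163 mm. I measured the square pointer at about 32 mm against a window centre of about 31 mm, and bracketed the round one at 33 to 40 mm against about 35 mm. No verdict came back. In the last top-camera check the cup, tin and carton areas matched the first picture; the tally's area differed (mean 20 against about 4) and I did not look into why, though the hand never worked near it.

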